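# Drift a stuck tube sleeve out of the analyser rack

### The job

One bore of the white tube rack still has its grey sleeve stuck in it. Take the thick steel drift by its black knob, put it down into that bore from above and push the sleeve out through the underside into the tray below; leave the drift standing in the bore with its flange resting on the rack. Leave the slim rod in the tool holder.

Things in the scene. Friction and masses are not known exactly. Their poses are not given: they have to be found in the camera images.
- rack: Fixed rack: white block 80 (x) x 240 (y) x 60 mm on steel end plates over a shallow catch tray (140 x 240 mm). Origin: centre of its underside, on the table; z up. Block underside at z 90, top at z 150 mm. Three vertical 39 mm through bores at x 0, y -80, 0, +80 mm: one holds the sleeve, two have white plugs with 50 mm flanges, 6 mm high. Spring catches hold the sleeve up; pushing it past them takes 10 to 15 N.
- sleeve_center (a point): Stuck sleeve: grey plastic tube, outside 36 mm, hole 14 mm, 40 mm long, upright in one of the three bores (which one varies), its top about 6 mm below the block's top. The point is its centre, half-way up; z along its axis. It drops into the tray once its top is pushed to some 5 mm above the block's underside.
- drift_grip (a point): Drift, upright in a hole of the tool holder (which one varies). Steel shank 20 mm thick, 82 mm long; above it a flange 60 mm wide, 6 mm thick, resting on the holder (top 95 mm above the table); above that a black knob 30 mm thick, 50 mm high, to grip. 0.2 kg. The point is the knob's middle: 31 mm above the flange's underside, 113 mm above the tip; z up its axis. Flange on the rack = sleeve is out.
- rod_grip (a point): Slim rod, upright in the holder's other hole, 130 mm from the drift: like the drift, but shank 10 mm, flange 40 mm and knob 16 mm thick; it would slip through the sleeve's hole. The point is the middle of its knob, 31 mm above its flange's underside.
Not all that is in view belongs to the job. What is shaped like the part that bears drift_grip but green or red is not meant.

How it is judged:
By the outcome, as a careful person would: the job done as asked, in the order asked, and still so for the second after the job is handed in, with the robot touching nothing.
It also fails if it takes over 42 s, if anything falls off the work surface, if the arm or the gripper's body presses on something with over 40 N, if the wrist force passes 120 N, or if a joint passes its speed limit or range.

### The arm

A 7-joint arm with a two-finger parallel gripper is mounted at the origin on the work surface. World frame = base frame: x ahead of the robot, y to its left, z up, the work surface at z = 0. Lengths are in m, angles in rad, forces in N, time in s.
With the tool pointing down it reaches from about 0.425 to 0.925 m from the base axis. Payload 6.8 kg.
Tool frame: the origin (TCP) lies at the very end of the fingers, on their centre line; the grasp point (between the pads) lies 19 mm behind it (bot.grasp_offset is the distance from the TCP to the grasp point, in m); z points along the fingers, y is the direction in which the jaws open and shut (so a half turn about z gives the same grasp; the last joint's range is limited). The gripper opens to 85 mm and grips with 20 to 120 N. Pads are 22 mm wide; open, the fingers measure 114 mm over their backs; the gripper's body (76 mm by 85 mm) begins 54 mm behind the grasp point. The pads swing forward as they close: fully open they stand 13 mm farther back than shut.
Start: joints at [-0.108, 0.477, 0.022, 1.555, -0.011, 1.109, -0.083], TCP at [0.675, 0, 0.231] pointing down, gripper open.
Joint ranges: [-2.96, 2.96], [-0.34, 2.1], [-1.41, 1.46], [0.24, 2.44], [-1.37, 4.51], [0.17, 1.92], [-2.96, 2.96]. Speed limits (rad/s): [2.39, 2.39, 3.14, 3.14, 3.14, 3.14, 3.14].

### API

Orientations are given as a unit quaternion [w, x, y, z].
In Python, from station import monitor, cams, bot, finder gives the robot as it stands.
- The arm moves only by the tool jog_arm, never from a script. Its argument "plan" is a list of rows, each an object of numbers: "x", "y", "z": the shift along the tool's x, y, z as a fraction of full scale; "wx", "wy", "wz": the turn, a rotation vector about the tool's x, y, z as a fraction of full scale. A call has 1 to 12 rows; each row is the pose to reach, as a shift and turn from the pose measured when the call began, along the tool's axes at that moment, turning the shorter way round; what a row does not reach only later rows make up. Full scale, the value 1, is 20 cm for a shift and 180 degrees for a turn. A row lasts 1/12 s, in which the tool goes at most 41.7 mm and 7.16 degrees, less where a joint would pass 70% of its speed; a pose out of reach is approached as far as the arm can. A call with a number of a shift or a turn outside -1 to 1 is refused whole. A call with a gripper value outside its range is refused whole. "hand" is the opening, from -1 (shut) to 1 (fully open), set as the call begins (left out, the last holds). The fingers move at their own pace and stop on an object; "grip_force" is the grip in N (left out, the last holds). Time passes only in rows, so rows that repeat a pose let the fingers close. It gives the time, the measured TCP pose, the force and the opening at its end, in the units of the state.
- monitor.get_obs(): the state, without advancing time (a new reading comes with each control period).
- cams.read_camera(name): name is "scene" or "side" or "wrist"; returns the picture (400x640x3 uint8, red, green, blue); there is no depth.
- cams.get_calibration(name): a dict with "fx", "fy", "cx", "cy" (pixels), "distortion" ([k1, k2, p1, p2, k3] as OpenCV has them; the pictures are not rectified), "extrinsics" (4x4, takes a point from world to camera coordinates). Camera axes: x right, y down, z forward; pixel columns grow to the right and rows downward; lengths in m; the calibration is good to about 2 mm. A picture is of the moment at which its call begins: read the wrist's pose just before it. get_calibration takes no time and is no camera call; for the wrist camera it gives the pose at the moment of the call.
- bot.hand_in(): hands the job in, once; it reports no verdict.
Trained networks look in the newest picture that a camera, given by its name, has taken for a name from the list of things; names that differ only in an ending like _2 or _b are one class to them, and where a whole thing is asked for, a point or a joint stands for the part that bears it (a point fixed in the world has none). Each returns a list of dicts, best first, with "confidence" (0 to 1); they miss things now and then, are a little off and sometimes report something else, mostly with a low value. They report only what shows in the picture. A call takes as long as a camera call. They do not tell look-alikes from the thing itself.
- finder.find_in(camera, target): "bbox" ([left, top, width, height] in pixels, round what is visible of it).
- finder.place_of(camera, target): "location" ([column, row] in pixels: a listed point, or the origin of a listed thing).
The state is a dict: "t": time; "q": joint angles; "joint_vel": joint speeds; "joint_torque": joint torques, N m; "eef_pos": TCP position; "tool_rot": TCP orientation; "contact_force": force on the tool from outside, world axes, zero at the start; "torque": the same for the moment, N m; "gripper_width": opening from 0.0 (shut) to 1.0 (fully open).
Only numpy, scipy, OpenCV 4.12 (cv2) and the standard library are available. Lean on these libraries where they do the work, as an engineer would, in place of code of your own. Each camera call takes 0.05 s, during which the arm holds its last target. There are 200 camera calls.

## Working session

There is one attempt and no reset: what is moved stays moved. The work goes in short steps, Python scripts to look and compute and a tool call to move; the robot and the scene stay as the last step left them, time stands still between calls to the robot, and variables do not carry over. Pictures are saved under pics/ and viewed, about 8 in all and at most 12, crops included, and the job is handed in when it is done.

Besides the shell and the picture viewer there is one more tool, called after "Call:" as name([rows], argument=value, ...), one row to a line, values as JSON. jog_arm: Moves the arm, as the interface text tells. Shift numbers are shares of 20 cm and turn numbers shares of 180 degrees, none past 1 either way. Its arguments: {"type":"object","properties":{"plan":{"type":"array","items":{"type":"object","properties":{"x":{"type":"number","minimum":-1,"maximum":1},"y":{"type":"number","minimum":-1,"maximum":1},"z":{"type":"number","minimum":-1,"maximum":1},"wx":{"type":"number","minimum":-1,"maximum":1},"wy":{"type":"number","minimum":-1,"maximum":1},"wz":{"type":"number","minimum":-1,"maximum":1}}}},"hand":{"type":"number"},"grip_force":{"type":"number"}},"required":["plan"]}

```bash
mkdir -p pics; cat > h.py <<'E'
import numpy as np, cv2
from station import monitor, cams, bot, finder
def cal(n):
    c=cams.get_calibration(n); K=np.array([[c['fx'],0,c['cx']],[0,c['fy'],c['cy']],[0,0,1.]])
    return K,np.array(c['distortion'],float),np.array(c['extrinsics'])
def ray(n,uv,C=None):
    K,d,E=C or cal(n); p=cv2.undistortPoints(np.array([[uv]],float),K,d)[0,0]
    R=E[:3,:3]; return -R.T@E[:3,3], R.T@np.array([p[0],p[1],1])
def atz(n,uv,z,C=None):
    o,v=ray(n,uv,C); return o+v*(z-o[2])/v[2]
def proj(n,P,C=None):
    K,d,E=C or cal(n); return cv2.projectPoints(np.array(P,float).reshape(-1,3),cv2.Rodrigues(E[:3,:3])[0],E[:3,3],K,d)[0][:,0]
def snap(n,f):
    im=cams.read_camera(n); cv2.imwrite('pics/'+f,im[:,:,::-1]); return im
E
python3 - <<'E'
from h import *
a=snap('scene','a.png');
for t in ['drift_grip','rod_grip','sleeve_center','rack']:
    print('scene',t,[(np.round(r['location']),round(r['confidence'],2)) for r in finder.place_of('scene',t)])
b=snap('side','b.png')
for t in ['drift_grip','rod_grip','sleeve_center','rack']:
    print('side',t,[(np.round(r['location']),round(r['confidence'],2)) for r in finder.place_of('side',t)])
for n in ['scene','side']: print(n,ray(n,[320,200]))
print(monitor.get_obs())
E
```

```text
scene drift_grip [(array([262., 296.]), 0.92), (array([247., 234.]), 0.78), (array([175., 276.]), 0.7)]
scene rod_grip [(array([218., 189.]), 0.76)]
scene sleeve_center [(array([364., 153.]), 0.5)]
scene rack [(array([378., 184.]), 0.67)]
side drift_grip [(array([369., 132.]), 0.94), (array([318., 135.]), 0.89), (array([350., 161.]), 0.7)]
side rod_grip [(array([397., 191.]), 0.61)]
side sleeve_center [(array([289., 277.]), 0.5), (array([272., 341.]), 0.31)]
side rack [(array([272., 341.]), 0.78)]
scene (array([ 0.9806644 , -0.40747046,  0.56568956]), array([-0.60197487,  0.46774252, -0.64730977]))
side (array([0.21048184, 0.39859473, 0.80967392]), array([ 0.37672982, -0.54889902, -0.74661365]))
{'t': 0.5, 'q': array([-0.10809447,  0.47703144,  0.02241069,  1.55541149, -0.01150695,
        1.10928523, -0.08310851]), 'joint_vel': array([ 0.00095661,  0.00113048,  0.00217375, -0.00131712,  0.00188397,
       -0.00094275,  0.00081911]), 'joint_torque': array([-1.82770127e-03, -5.95807993e+01,  1.60429984e+00, -2.81287336e+01,
        1.24420351e-02,  2.61963898e-03,  1.51680712e-05]), 'eef_pos': array([ 6.75013539e-01, -2.01064046e-06,  2.31282155e-01]), 'tool_rot': array([-7.51157334e-06,  7.07123702e-01,  7.07089860e-01,  1.93521153e-06]), 'contact_force': array([-0.06886831,  0.38216732,  1.19351984]), 'torque': array([0.04890827, 0.00185332, 0.04980129]), 'gripper_width': 0.9999631156637465}
```

View pics/a.png

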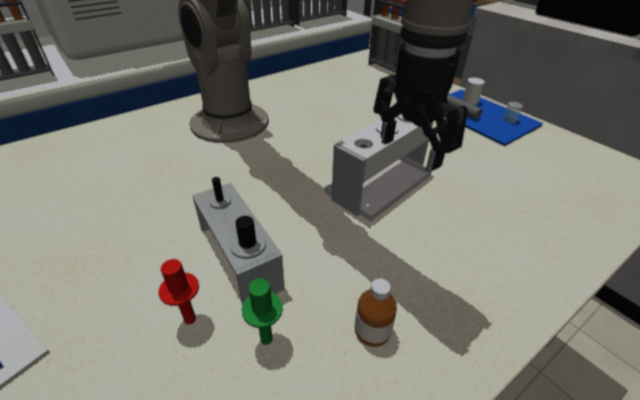

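View pics/b.png

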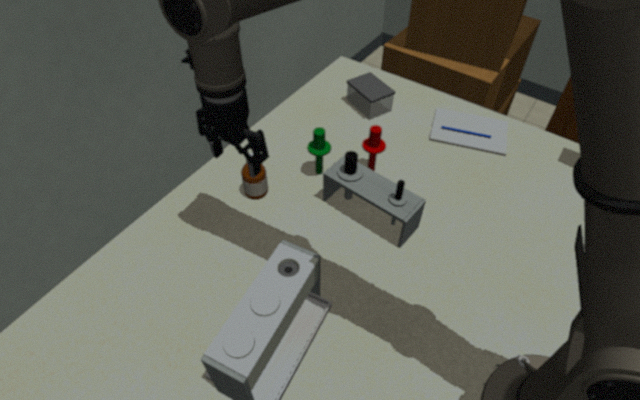

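Candidates for the drift in scene pixels: black thick knob (247,234), green one (262,296), red one (175,276) and the slim black rod (218,189). I choose the thick black knob, which is at (350,161) in the side picture. The open bore with the grey ring is at scene (364,143), side (289,267). It is the rack's end bore, and the other two have plugs at side (265,302) and (239,345).

```bash
python3 - <<'E'
from h import *
def tri(a,b):
    A=np.zeros((3,3));B=np.zeros(3);L=[ray('scene',a),ray('side',b)]
    for o,v in L:
        v=v/np.linalg.norm(v);M=np.eye(3)-np.outer(v,v);A+=M;B+=M@o
    return np.linalg.solve(A,B)
print('drift tri',tri([247,234],[350,161]),atz('scene',[247,234],.126),atz('side',[350,161],.126))
print('rod tri',tri([218,189],[397,191]),atz('scene',[218,189],.126),atz('side',[397,191],.126))
print('bore',atz('scene',[364,143],.15),atz('side',[289,267],.15),'plugs',atz('side',[265,302],.156),atz('side',[239,345],.156))
im=cams.read_camera('side')
c=cv2.resize(im[130:260,290:450],None,fx=4,fy=4,interpolation=2);d=cv2.resize(im[230:360,200:340],None,fx=4,fy=4,interpolation=2)[:, :560]
cv2.imwrite('pics/c.png',cv2.resize(np.hstack([c,d]),(800,347))[:,:,::-1])
E
```

```text
drift tri [ 0.56825598 -0.23772843  0.12599918] [ 0.57026503 -0.2364959   0.126     ] [ 0.56725111 -0.23987296  0.126     ]
rod tri [ 0.43606218 -0.22201766  0.12444871] [ 0.43598125 -0.223582    0.126     ] [ 0.43633738 -0.21867857  0.126     ]
bore [0.50226559 0.07610351 0.15      ] [0.49752732 0.07597229 0.15      ] plugs [0.48562726 0.1567656  0.156     ] [0.47098202 0.23865392 0.156     ]
```

View pics/c.png

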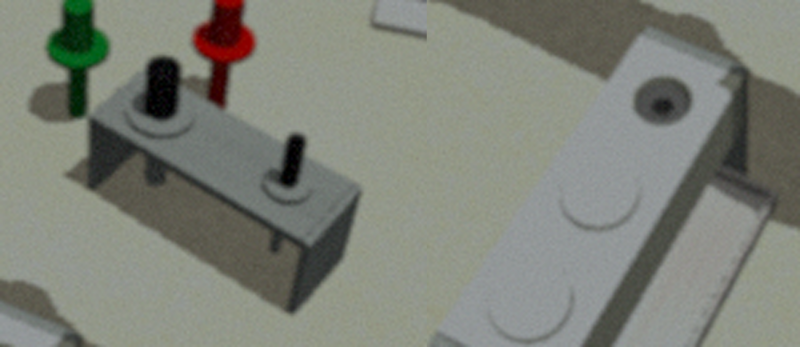

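The crop confirms the choice: the thick black knob on its wide flange at crop (162,90), with the thick shank showing below the holder. The bore with the grey tube and its dark hole is at crop (662,100). The drift is at about (0.569,-0.238) and the bore at about (0.500,0.076). I'm moving over the drift now.

Call:
jog_arm([
  {"x": -0.2, "y": -0.11},
  {"x": -0.4, "y": -0.22},
  {"x": -0.6, "y": -0.33},
  {"x": -0.8, "y": -0.44},
  {"x": -0.95, "y": -0.53},
  {"x": -0.95, "y": -0.53},
  {"x": -0.95, "y": -0.53},
  {"x": -0.95, "y": -0.53},
  {"x": -0.95, "y": -0.53},
], hand=1)

```text
invalid input at $.plan[0]: expected keys x, y, z, wx, wy, wz
```

```bash
python3 - <<'E'
from h import *
C=cal('wrist');snap('wrist','d.png')
o=monitor.get_obs();print(o['eef_pos'],o['t'])
for r in finder.place_of('wrist','drift_grip'): print(r, atz('wrist',r['location'],.126,C))
print(proj('wrist',[[.569,-.238,.126],[.436,-.221,.126]],C), ray('wrist',[320,200],C))
E
```

```text
[6.74990540e-01 3.47797746e-05 2.31296414e-01] 0.6
[[231.80444265 399.71205713]
 [111.92875847 386.29337928]] (array([0.67467593, 0.07385973, 0.374324  ]), array([-0.02083021, -0.29654277, -0.95505141]))
```

View pics/d.png

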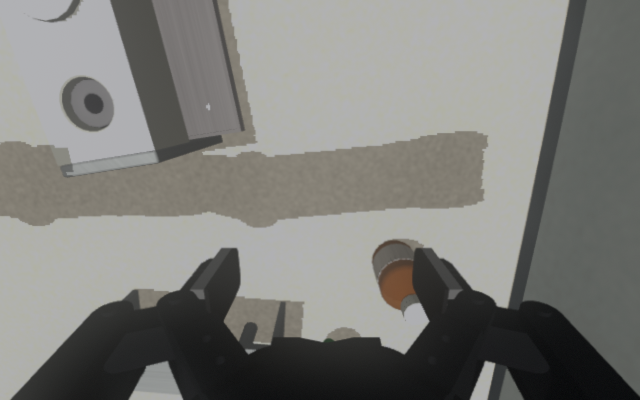

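The move was refused because every row needs all six keys. By luck the wrist view shows the bore rim at (88,103), with the tube inside, and I'll use that. Moving now with full rows.

Call:
jog_arm([
  {"x": -0.2, "y": -0.11, "z": 0, "wx": 0, "wy": 0, "wz": 0},
  {"x": -0.4, "y": -0.22, "z": 0, "wx": 0, "wy": 0, "wz": 0},
  {"x": -0.6, "y": -0.33, "z": 0, "wx": 0, "wy": 0, "wz": 0},
  {"x": -0.8, "y": -0.44, "z": 0, "wx": 0, "wy": 0, "wz": 0},
  {"x": -0.95, "y": -0.53, "z": 0, "wx": 0, "wy": 0, "wz": 0},
  {"x": -0.95, "y": -0.53, "z": 0, "wx": 0, "wy": 0, "wz": 0},
  {"x": -0.95, "y": -0.53, "z": 0, "wx": 0, "wy": 0, "wz": 0},
  {"x": -0.95, "y": -0.53, "z": 0, "wx": 0, "wy": 0, "wz": 0},
], hand=1)

```text
t: 1.32
eef_pos: [0.5689, -0.1905, 0.2316]
tool_rot: [0.0, 0.708, 0.706, 0.0]
contact_force: [0.7, 0.2, 0.2]
gripper_width: 1.004
```

```bash
python3 - <<'E'
from h import *
C=cal('wrist');snap('wrist','e.png')
o=monitor.get_obs();print(o['eef_pos'],o['tool_rot'],o['t'])
for r in finder.place_of('wrist','drift_grip'): print(r, atz('wrist',r['location'],.126,C))
print(proj('wrist',[[.569,-.238,.126],[.436,-.221,.126]],C))
E
```

```text
[ 0.56960294 -0.18899435  0.23147106] [5.31258504e-06 7.06836161e-01 7.07377114e-01 5.09277437e-04] 1.3667
{'location': [328.7, 345.6], 'confidence': 0.76} [ 0.57114885 -0.35240965  0.126     ]
{'location': [319.6, 239.7], 'confidence': 0.56} [ 0.56259586 -0.23195551  0.126     ]
[[326.5794724  245.68387601]
 [180.7592775  228.60904566]]
```

View pics/e.png

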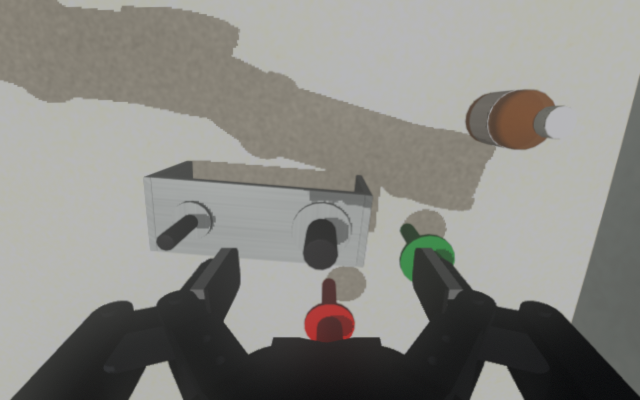

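The thick black knob runs from its flange centre at about (322,218) to its top at about (320,256). The red piece (330,325) and the green piece (427,258) stand close by, so I'll check the clearances.

```bash
python3 - <<'E'
from h import *
C=cal('wrist')
print('top',atz('wrist',[320,256],.151,C),'flange',atz('wrist',[322,218],.101,C))
print('green',atz('wrist',[428,259],.088,C),'red',atz('wrist',[330,323],.088,C), atz('scene',[262,310],.088),atz('scene',[178,289],.088))
print('rodtop',atz('wrist',[169,241],.151,C))
K,d,E=cal('wrist')
# bore from first wrist picture: pure shift of camera
o=np.array([0.67467593,0.07385973,0.374324]); 
q=monitor.get_obs()
c,v=ray('wrist',[88,103],C); c0,v0=ray('wrist',[320,200],C); print(v0); print('bore',o+v*(.15-o[2])/v[2])
E
```

```text
top [ 0.56459824 -0.2329307   0.151     ] flange [ 0.56563956 -0.2177697   0.101     ]
green [ 0.68017635 -0.26975539  0.088     ] red [ 0.57463064 -0.3530812   0.088     ] [ 0.68343473 -0.27843936  0.088     ] [ 0.57645761 -0.36251155  0.088     ]
rodtop [ 0.4390719  -0.21977568  0.151     ]
[-0.01957913 -0.29577362 -0.95531635]
bore [0.49986844 0.07843003 0.15      ]
```

Call:
jog_arm([
  {"x": -0.12, "y": -0.01, "z": 0.1, "wx": 0, "wy": 0, "wz": 0},
  {"x": -0.235, "y": -0.01, "z": 0.2, "wx": 0, "wy": 0, "wz": 0},
  {"x": -0.235, "y": -0.01, "z": 0.28, "wx": 0, "wy": 0, "wz": 0},
  {"x": -0.235, "y": -0.01, "z": 0.28, "wx": 0, "wy": 0, "wz": 0},
  {"x": -0.235, "y": -0.01, "z": 0.28, "wx": 0, "wy": 0, "wz": 0},
], hand=1)

```text
t: 1.83
eef_pos: [0.5685, -0.2331, 0.1746]
tool_rot: [-0.001, 0.705, 0.709, 0.0]
contact_force: [1.2, 0.5, 0.4]
gripper_width: 1.001
```

```bash
python3 - <<'E'
from h import *
C=cal('wrist');snap('wrist','f.png')
o=monitor.get_obs();print(o['eef_pos'],o['tool_rot'],o['t'])
for t in ['drift_grip']:
  for r in finder.place_of('wrist',t): print(r, atz('wrist',r['location'],.126,C))
a=o['eef_pos'];print(proj('wrist',[[a[0],a[1],.151],[a[0],a[1],.101]],C))
E
```

```text
[ 0.56921237 -0.23316122  0.17567732] [-2.94142921e-04  7.05300261e-01  7.08907932e-01  9.99455253e-04] 1.8833
{'location': [319.0, 222.7], 'confidence': 0.95} [ 0.563145   -0.23512699  0.126     ]
{'location': [330.8, 354.8], 'confidence': 0.65} [ 0.57251945 -0.34979989  0.126     ]
{'location': [465.2, 264.4], 'confidence': 0.62} [ 0.66974781 -0.2671626   0.126     ]
[[327.90997151 234.78210415]
 [327.63115167 208.4914145 ]]
```

View pics/f.png

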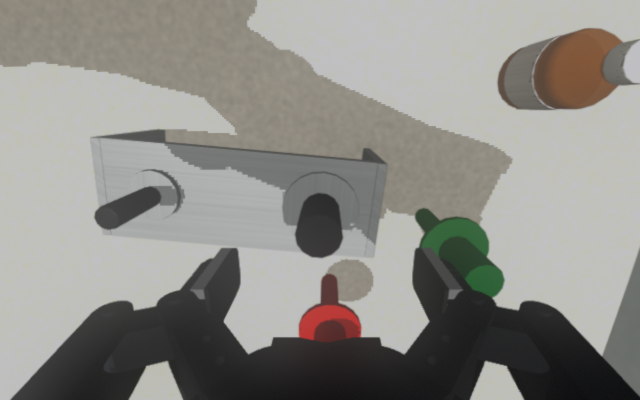

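The knob axis is at column 319, against 328 midway between the fingers, so I need about -5.5 mm in world x and y is right. The green piece stays clear of the right finger. Descending to grip.

Call:
jog_arm([
  {"x": -0.01, "y": -0.028, "z": 0.0, "wx": 0, "wy": 0, "wz": 0},
  {"x": -0.01, "y": -0.028, "z": 0.1, "wx": 0, "wy": 0, "wz": 0},
  {"x": -0.01, "y": -0.028, "z": 0.2, "wx": 0, "wy": 0, "wz": 0},
  {"x": -0.01, "y": -0.028, "z": 0.28, "wx": 0, "wy": 0, "wz": 0},
  {"x": -0.01, "y": -0.028, "z": 0.32, "wx": 0, "wy": 0, "wz": 0},
  {"x": -0.01, "y": -0.028, "z": 0.32, "wx": 0, "wy": 0, "wz": 0},
  {"x": -0.01, "y": -0.028, "z": 0.32, "wx": 0, "wy": 0, "wz": 0},
], hand=1)

```text
t: 2.52
eef_pos: [0.5645, -0.2352, 0.1131]
tool_rot: [0.001, 0.705, 0.709, 0.001]
contact_force: [0.3, 0.0, -0.3]
gripper_width: 1.002
```

Call:
jog_arm([
  {"x": 0, "y": 0, "z": 0, "wx": 0, "wy": 0, "wz": 0},
  {"x": 0, "y": 0, "z": 0, "wx": 0, "wy": 0, "wz": 0},
  {"x": 0, "y": 0, "z": 0, "wx": 0, "wy": 0, "wz": 0},
  {"x": 0, "y": 0, "z": 0, "wx": 0, "wy": 0, "wz": 0},
  {"x": 0, "y": 0, "z": 0, "wx": 0, "wy": 0, "wz": 0},
  {"x": 0, "y": 0, "z": 0, "wx": 0, "wy": 0, "wz": 0},
  {"x": 0, "y": 0, "z": 0, "wx": 0, "wy": 0, "wz": 0},
  {"x": 0, "y": 0, "z": 0, "wx": 0, "wy": 0, "wz": 0},
  {"x": 0, "y": 0, "z": 0, "wx": 0, "wy": 0, "wz": 0},
  {"x": 0, "y": 0, "z": 0, "wx": 0, "wy": 0, "wz": 0},
], hand=-1, grip_force=80)

```text
t: 3.35
eef_pos: [0.565, -0.2354, 0.1139]
tool_rot: [0.001, 0.705, 0.709, 0.002]
contact_force: [-0.8, 1.2, 6.5]
gripper_width: 0.331
```

The jaws stopped at about 28 mm, so they hold the knob. Lifting straight up.

Call:
jog_arm([
  {"x": 0, "y": 0, "z": -0.05, "wx": 0, "wy": 0, "wz": 0},
  {"x": 0, "y": 0, "z": -0.15, "wx": 0, "wy": 0, "wz": 0},
  {"x": 0, "y": 0, "z": -0.27, "wx": 0, "wy": 0, "wz": 0},
  {"x": 0, "y": 0, "z": -0.4, "wx": 0, "wy": 0, "wz": 0},
  {"x": 0, "y": 0, "z": -0.55, "wx": 0, "wy": 0, "wz": 0},
  {"x": 0, "y": 0, "z": -0.7, "wx": 0, "wy": 0, "wz": 0},
  {"x": 0, "y": 0, "z": -0.85, "wx": 0, "wy": 0, "wz": 0},
  {"x": 0, "y": 0, "z": -0.95, "wx": 0, "wy": 0, "wz": 0},
  {"x": 0, "y": 0, "z": -0.95, "wx": 0, "wy": 0, "wz": 0},
  {"x": 0, "y": 0, "z": -0.95, "wx": 0, "wy": 0, "wz": 0},
])

```text
t: 4.18
eef_pos: [0.5644, -0.2357, 0.3049]
tool_rot: [0.002, 0.705, 0.709, 0.002]
contact_force: [-0.8, -0.3, -2.8]
gripper_width: 0.332
```

Call:
jog_arm([
  {"x": 0.15, "y": -0.05, "z": 0, "wx": 0, "wy": 0, "wz": 0},
  {"x": 0.32, "y": -0.1, "z": 0, "wx": 0, "wy": 0, "wz": 0},
  {"x": 0.5, "y": -0.15, "z": 0, "wx": 0, "wy": 0, "wz": 0},
  {"x": 0.68, "y": -0.2, "z": 0, "wx": 0, "wy": 0, "wz": 0},
  {"x": 0.85, "y": -0.26, "z": 0, "wx": 0, "wy": 0, "wz": 0},
  {"x": 0.95, "y": -0.3, "z": 0, "wx": 0, "wy": 0, "wz": 0},
  {"x": 0.95, "y": -0.3, "z": 0, "wx": 0, "wy": 0, "wz": 0},
])

```text
t: 4.77
eef_pos: [0.5006, -0.0403, 0.3026]
tool_rot: [-0.0, 0.702, 0.712, 0.001]
contact_force: [-0.3, -0.3, -2.1]
gripper_width: 0.33
```

Call:
jog_arm([
  {"x": 0.15, "y": 0, "z": 0, "wx": 0, "wy": 0, "wz": 0},
  {"x": 0.3, "y": 0, "z": 0, "wx": 0, "wy": 0, "wz": 0},
  {"x": 0.45, "y": 0, "z": 0, "wx": 0, "wy": 0, "wz": 0},
  {"x": 0.57, "y": 0, "z": 0.05, "wx": 0, "wy": 0, "wz": 0},
  {"x": 0.57, "y": 0, "z": 0.1, "wx": 0, "wy": 0, "wz": 0},
  {"x": 0.57, "y": 0, "z": 0.1, "wx": 0, "wy": 0, "wz": 0},
  {"x": 0.57, "y": 0, "z": 0.1, "wx": 0, "wy": 0, "wz": 0},
])

```text
t: 5.35
eef_pos: [0.4981, 0.0724, 0.2812]
tool_rot: [-0.001, 0.703, 0.712, -0.001]
contact_force: [0.3, -0.5, -2.0]
gripper_width: 0.333
```

```bash
python3 - <<'E'
from h import *
o=monitor.get_obs();print(o['eef_pos'],o['tool_rot'],o['t'])
from scipy.spatial.transform import Rotation as R
q=o['tool_rot'];M=R.from_quat([q[1],q[2],q[3],q[0]]).as_matrix();print(M)
tip=o['eef_pos']+M@[0,0,0.113-0.023];print('tip',tip)   # grasp ~4mm high
ims=[]
for n in ['side','scene','wrist']:
    C=cal(n);im=cams.read_camera(n).copy();print(n,proj(n,[tip,[.499,.077,.15]],C).round(1))
    ims.append(im)
s=ims[0][200:330,220:380];c=ims[1][80:210,290:450]
cv2.imwrite('pics/g.png',np.vstack([np.hstack([cv2.resize(x,(400,325),interpolation=2) for x in (s,c)]),cv2.resize(ims[2][0:220],(800,275))])[:,:,::-1])
E
```

```text
[0.4980742  0.07238321 0.28117782] [-1.23089764e-03  7.02633958e-01  7.11550211e-01 -5.51250780e-04] 5.35
[[-1.26080122e-02  9.99917324e-01 -2.52634598e-03]
 [ 9.99920039e-01  1.26104346e-02  9.45255744e-04]
 [ 9.77035915e-04 -2.51422618e-03 -9.99996362e-01]]
tip [0.49784683 0.07246828 0.19117815]
side [[288.9 252.2]
 [288.  267. ]]
scene [[363.  124.9]
 [363.3 142.2]]
wrist [[325.  201. ]
 [326.4 183.7]]
```

View pics/g.png

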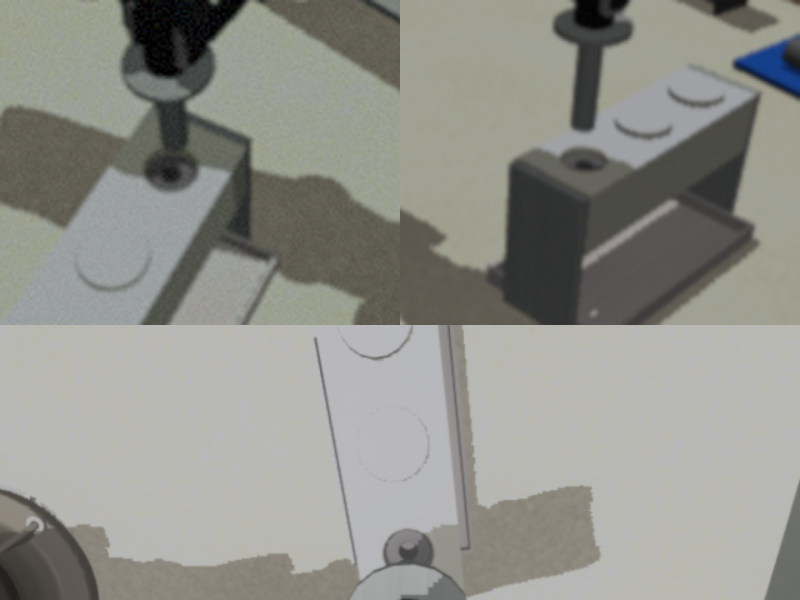

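Side view: the shank tip is at about (289,258) and the bore at (288,268). Scene view: tip (363,131), bore (364,144). Wrist view: the bore rim is at (327,182), showing it about 5 mm further along +y. The tip is about 101 mm below the TCP, at z of about 0.180. I'll correct that and lower it into the bore.

Call:
jog_arm([
  {"x": 0.025, "y": 0.005, "z": 0, "wx": 0, "wy": 0, "wz": 0},
  {"x": 0.027, "y": 0.005, "z": 0.03, "wx": 0, "wy": 0, "wz": 0},
  {"x": 0.027, "y": 0.005, "z": 0.07, "wx": 0, "wy": 0, "wz": 0},
  {"x": 0.027, "y": 0.005, "z": 0.11, "wx": 0, "wy": 0, "wz": 0},
  {"x": 0.027, "y": 0.005, "z": 0.15, "wx": 0, "wy": 0, "wz": 0},
  {"x": 0.027, "y": 0.005, "z": 0.165, "wx": 0, "wy": 0, "wz": 0},
  {"x": 0.027, "y": 0.005, "z": 0.17, "wx": 0, "wy": 0, "wz": 0},
  {"x": 0.027, "y": 0.005, "z": 0.17, "wx": 0, "wy": 0, "wz": 0},
  {"x": 0.027, "y": 0.005, "z": 0.17, "wx": 0, "wy": 0, "wz": 0},
])

```text
t: 6.25
eef_pos: [0.5004, 0.0778, 0.2491]
tool_rot: [-0.0, 0.703, 0.711, 0.001]
contact_force: [-0.3, 0.6, -1.7]
gripper_width: 0.333
```

```bash
python3 - <<'E'
from h import *
ims=[cams.read_camera(n) for n in ['side','scene']]
s=ims[0][225:305,240:340];c=ims[1][100:180,314:414]
cv2.imwrite('pics/i.png',np.hstack([cv2.resize(x,(400,320),interpolation=2) for x in (s,c)])[:,:,::-1])
E
```

```text
(no output)
```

View pics/i.png

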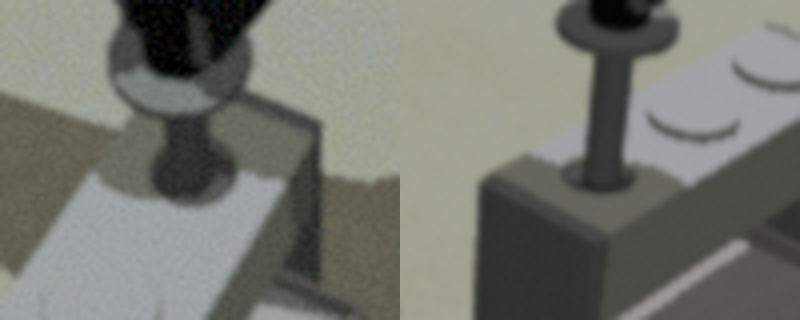

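The tip is inside the bore mouth with room all round (side crop 187 against 194, scene crop 603 against 599). Pushing now.

Call:
jog_arm([
  {"x": 0, "y": 0, "z": 0.03, "wx": 0, "wy": 0, "wz": 0},
  {"x": 0, "y": 0, "z": 0.06, "wx": 0, "wy": 0, "wz": 0},
  {"x": 0, "y": 0, "z": 0.09, "wx": 0, "wy": 0, "wz": 0},
  {"x": 0, "y": 0, "z": 0.12, "wx": 0, "wy": 0, "wz": 0},
  {"x": 0, "y": 0, "z": 0.15, "wx": 0, "wy": 0, "wz": 0},
  {"x": 0, "y": 0, "z": 0.18, "wx": 0, "wy": 0, "wz": 0},
  {"x": 0, "y": 0, "z": 0.2, "wx": 0, "wy": 0, "wz": 0},
  {"x": 0, "y": 0, "z": 0.2, "wx": 0, "wy": 0, "wz": 0},
])

```text
t: 7.02
eef_pos: [0.5018, 0.0781, 0.2101]
tool_rot: [0.001, 0.703, 0.711, 0.003]
contact_force: [0.1, -0.8, -1.4]
gripper_width: 0.332
```

Call:
jog_arm([
  {"x": 0, "y": 0, "z": 0.03, "wx": 0, "wy": 0, "wz": 0},
  {"x": 0, "y": 0, "z": 0.06, "wx": 0, "wy": 0, "wz": 0},
  {"x": 0, "y": 0, "z": 0.09, "wx": 0, "wy": 0, "wz": 0},
  {"x": 0, "y": 0, "z": 0.11, "wx": 0, "wy": 0, "wz": 0},
  {"x": 0, "y": 0, "z": 0.13, "wx": 0, "wy": 0, "wz": 0},
  {"x": 0, "y": 0, "z": 0.15, "wx": 0, "wy": 0, "wz": 0},
  {"x": 0, "y": 0, "z": 0.15, "wx": 0, "wy": 0, "wz": 0},
])

```text
t: 7.6
eef_pos: [0.5012, 0.078, 0.1789]
tool_rot: [0.0, 0.703, 0.711, 0.002]
contact_force: [-0.8, -0.4, -1.5]
gripper_width: 0.335
```

Call:
jog_arm([
  {"x": 0, "y": 0, "z": 0.015, "wx": 0, "wy": 0, "wz": 0},
  {"x": 0, "y": 0, "z": 0.03, "wx": 0, "wy": 0, "wz": 0},
  {"x": 0, "y": 0, "z": 0.045, "wx": 0, "wy": 0, "wz": 0},
  {"x": 0, "y": 0, "z": 0.05, "wx": 0, "wy": 0, "wz": 0},
  {"x": 0, "y": 0, "z": 0.05, "wx": 0, "wy": 0, "wz": 0},
])

```text
t: 8.02
eef_pos: [0.5013, 0.0781, 0.1689]
tool_rot: [0.0, 0.703, 0.711, 0.002]
contact_force: [-0.2, 0.1, -2.3]
gripper_width: 0.335
```

```bash
python3 - <<'E'
from h import *
ims=[cams.read_camera(n) for n in ['side','scene']]
s=ims[0][225:385,200:360];c=ims[1][100:230,310:440]
cv2.imwrite('pics/j.png',np.hstack([cv2.resize(x,(400,400),interpolation=2) for x in (s,c)])[:,:,::-1])
E
```

```text
(no output)
```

View pics/j.png

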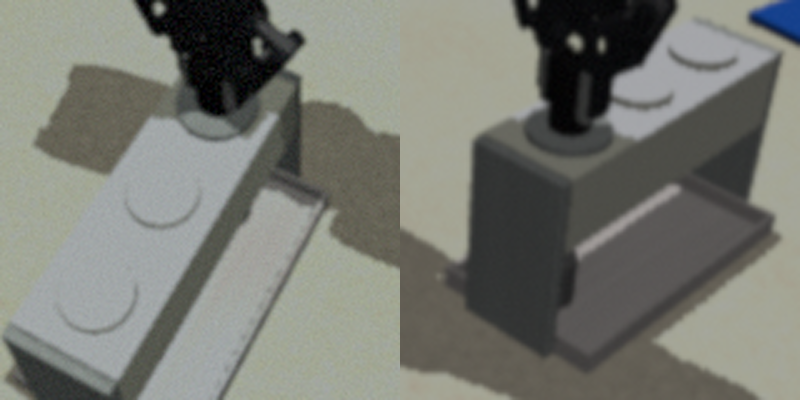

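The flange is practically on the rack, and a dark cylinder shows in the tray under the block at scene crop (568,280). The force reading is still only the drift's weight, so I'll go down a touch further to seat it before opening.

Call:
jog_arm([
  {"x": 0, "y": 0, "z": 0.008, "wx": 0, "wy": 0, "wz": 0},
  {"x": 0, "y": 0, "z": 0.008, "wx": 0, "wy": 0, "wz": 0},
  {"x": 0, "y": 0, "z": 0.008, "wx": 0, "wy": 0, "wz": 0},
])

```text
t: 8.37
eef_pos: [0.5015, 0.0781, 0.1688]
tool_rot: [0.0, 0.703, 0.711, 0.002]
contact_force: [-5.4, -1.7, 12.0]
gripper_width: 0.333
```

The force is now +12 N, so the flange has seated. Opening slowly, then backing straight up.

Call:
jog_arm([
  {"x": 0, "y": 0, "z": 0, "wx": 0, "wy": 0, "wz": 0},
  {"x": 0, "y": 0, "z": 0, "wx": 0, "wy": 0, "wz": 0},
  {"x": 0, "y": 0, "z": 0, "wx": 0, "wy": 0, "wz": 0},
  {"x": 0, "y": 0, "z": 0, "wx": 0, "wy": 0, "wz": 0},
  {"x": 0, "y": 0, "z": 0, "wx": 0, "wy": 0, "wz": 0},
  {"x": 0, "y": 0, "z": 0, "wx": 0, "wy": 0, "wz": 0},
  {"x": 0, "y": 0, "z": 0, "wx": 0, "wy": 0, "wz": 0},
  {"x": 0, "y": 0, "z": 0, "wx": 0, "wy": 0, "wz": 0},
], hand=1)

```text
t: 9.03
eef_pos: [0.5014, 0.0781, 0.1687]
tool_rot: [0.0, 0.703, 0.711, 0.002]
contact_force: [-0.2, -0.2, -0.5]
gripper_width: 1.002
```

Call:
jog_arm([
  {"x": 0, "y": 0, "z": -0.05, "wx": 0, "wy": 0, "wz": 0},
  {"x": 0, "y": 0, "z": -0.12, "wx": 0, "wy": 0, "wz": 0},
  {"x": 0, "y": 0, "z": -0.2, "wx": 0, "wy": 0, "wz": 0},
  {"x": 0, "y": 0, "z": -0.3, "wx": 0, "wy": 0, "wz": 0},
  {"x": 0, "y": 0, "z": -0.45, "wx": 0, "wy": 0, "wz": 0},
  {"x": 0, "y": 0, "z": -0.6, "wx": 0, "wy": 0, "wz": 0},
  {"x": 0, "y": 0, "z": -0.7, "wx": 0, "wy": 0, "wz": 0},
  {"x": 0, "y": 0, "z": -0.7, "wx": 0, "wy": 0, "wz": 0},
  {"x": 0, "y": 0, "z": -0.7, "wx": 0, "wy": 0, "wz": 0},
])

```text
t: 9.78
eef_pos: [0.5016, 0.078, 0.3106]
tool_rot: [0.001, 0.703, 0.711, 0.004]
contact_force: [1.0, -0.0, -0.6]
gripper_width: 1.0
```

```bash
python3 - <<'E'
from h import *
ims=[cams.read_camera(n) for n in ['side','scene']]
s=ims[0][130:390,190:450];c=ims[1][80:230,300:450]
cv2.imwrite('pics/k.png',np.hstack([cv2.resize(x,(400,400),interpolation=2) for x in (s,c)])[:,:,::-1])
o=monitor.get_obs();print(o['t'],o['eef_pos'],o['gripper_width'])
E
```

```text
9.8833 [0.50045423 0.07763223 0.30828074] 1.0008606080971547
```

View pics/k.png

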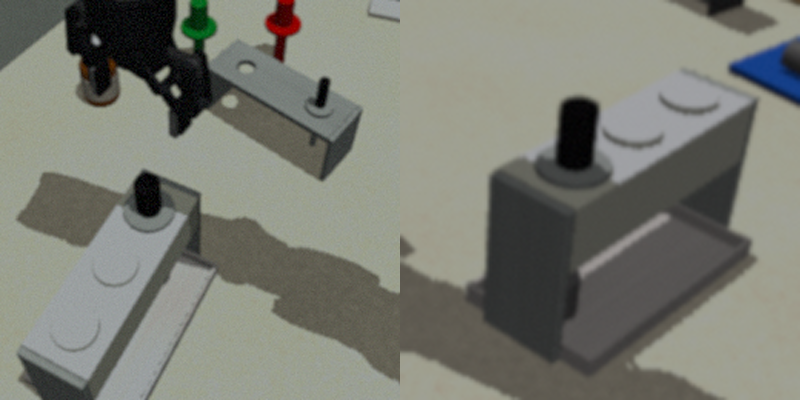

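The drift stands upright with its flange flat on the rack. The sleeve stands in the tray beneath (scene crop 572,295), the slim rod is still in the holder, and the gripper is clear.

```bash
python3 -c "
from station import bot; print(bot.hand_in())"
```

```text
the job is handed in; nothing more can be done
None
```

The sleeve is out of its bore and lying in the tray, and the drift stands in that bore with its flange on the rack. I handed the job in at about 9.9 s on the robot's clock, well inside the 42 s limit.

- **What I did:** I gripped the thick drift by its black knob and left the green and red look-alikes alone. I lowered it into the only open bore, an end one, pushed the sleeve through, seated the flange and let go.
- **Seating:** The tool height matched the flange resting on the block, and the force rose to about 12 N when it touched. After release it read about 0.
- **Last pictures:** The drift is upright with its flange flat on the rack, a dark cylinder of the sleeve's size is in the tray under the bore, and the slim rod is still in the holder. The gripper is well clear.
- **Not seen directly:** I never caught the 10–15 N push itself, because force is only read at the end of each move. That the sleeve dropped rests on the flange height and the last picture.
- **Hiccups:** My first move was refused because its rows lacked some keys, and nothing moved. I also first worked out the tip height about 11 mm too high, and the pictures showed this before I lowered the drift.

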